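# Seat a keyed arbor in a propeller hub on the seating gauge

### The job

Ready the seating gauge by pressing the white zero button and then the green start button, one at a time and each fully down; never press the red one. Then take the steel arbor with the blue mark out of the rack, push it into the bore of the propeller and turn it until its key slips into the keyway and the collar is fully home on the hub, and keep pushing. Finish while still gripping the arbor and holding it pressed so that the sprung platform stays down by at least half of its 8 mm, and leave everything else where it is.

Things in the scene. Friction and masses are not known exactly. Their poses are not given: they have to be found in the camera images.
- zero_btn_top (a point): white (zero) push button: the centre of its cap's top, about 62 mm above the bench when up. Cap 28 mm across in a 44 mm black ring 10 mm below the cap's top; buttons stand 50 mm apart in one row along the grey console's length. The three colours change places from time to time
- zero_btn (a joint): travel of the white (zero) button, 0 (up) to 0.006 m (fully down), 1.5 N to start, 5 N at the bottom; springs back by itself. Press it at least 4.5 mm down
- start_btn_top (a point): green (start) push button: the centre of its cap's top, about 62 mm above the bench when up. Cap 28 mm across in a 44 mm black ring 10 mm below the cap's top; buttons stand 50 mm apart in one row along the grey console's length. The three colours change places from time to time
- start_btn (a joint): travel of the green (start) button, 0 (up) to 0.006 m (fully down), 1.5 N to start, 5 N at the bottom; springs back by itself. Press it at least 4.5 mm down
- stop_btn_top (a point): red (stop) push button: the centre of its cap's top, about 62 mm above the bench when up. Cap 28 mm across in a 44 mm black ring 10 mm below the cap's top; buttons stand 50 mm apart in one row along the grey console's length. The three colours change places from time to time
- stop_btn (a joint): travel of the red (stop) button, 0 (up) to 0.006 m (fully down), 1.5 N to start, 5 N at the bottom; springs back by itself. Never press it
- console: grey control box 240 x 85 x 40 mm fixed on the bench, origin at the centre of its underside, x along its length; it carries the three buttons and a small dark screen at its +x end
- rack: wooden block 170 x 80 x 70 mm fixed on the bench, origin at the centre of its underside; two round 37 mm holes through it, 45 mm either side of the origin along its x; the two arbors stand in them upright, hung by their collars on its top
- keyed_arbor: steel arbor with a key, about 0.45 kg. Origin at the centre of the underside of its round collar (the face that lands on the rack or hub), z up along the arbor, x towards the key. The collar is 48 mm across and 8 mm thick; a blue mark on its top shows the key's side. Its head is described at arbor_head, its shaft and key at arbor_foot
- arbor_head (a point): centre of the top of the keyed arbor's flat-sided head, 46 mm above the collar's underside. The head is 38 mm tall (it starts on the collar's top), 28 mm along the arbor's x and 20 mm along y: grip it across the 20 mm
- arbor_foot (a point): centre of the foot of the keyed arbor's round shaft, 52 mm below the collar's underside. Shaft 24 mm across, chamfered over the last 5 mm. The key, on the +x side, is 8 mm wide, stands 5.5 mm out of the shaft and runs from 4 to 38 mm below the collar: the lowest 14 mm have no key and enter the bore at any angle
- stand: blue square base of the seating gauge, 170 x 170 x 24 mm, fixed on the bench, origin at the centre of its underside; carries the sprung platform and on it a brass propeller, 260 mm across, hub upright, three blades below the hub's top. The propeller does not turn under the forces of this job. x is where the keyway in its hub points on average, but it really points anywhere within 0.5 rad either side
- platform (a joint): how far the sprung platform with the propeller is pressed down, 0 (up) to 0.008 m (bottom stop). It starts to move at about 5 N of load (the arbor's own weight does not move it by more than 0.5 mm) and then yields 1 mm per 1.5 N; about 17 N at the bottom
- bore_mouth (a point): centre of the bore's mouth on the flat top of the hub (61 mm across), 114 mm above the bench; sinks with the platform. Bore 26 mm across, 70 mm deep, with a keyway 10.5 mm wide out to 19.5 mm from the axis. Its axes are the stand's: no reading tells the keyway's angle. Find it by feel (the arbor drops 38 mm once the key is in line) or by eye: blue mark on the hub just outside it
- plain_arbor: all-brass arbor of the same shape as the keyed one but without key and without blue mark; stands in the other rack hole. Leave it. Origin as for keyed_arbor
- mallet: hammer lying beside the rack, about 240 mm long, origin at its underside. Leave it
- screwdriver: screwdriver lying on the bench. Leave it
- grease_jar: jar 64 mm wide, 75 mm tall, red cap, origin at the centre of its underside. Leave it
- mug: blue mug 80 mm wide, 95 mm tall, origin at the centre of its underside. Leave it
- sanding_block: cork sanding block 110 x 62 x 34 mm. Leave it
- prop_nut: hexagonal brass nut 42 mm across, 22 mm tall. Leave it
There are look-alikes about, which are no part of the job. Of the things like the keyed_arbor, leave any that is black or pink; of the rest the larger one is meant.

How it is judged:
By the outcome, as a careful person would: the job done as asked, in the order asked, and still so for the second after the job is handed in, while the arm keeps its last pose, push and grip.
It also fails if it takes over 72 s, if anything falls off the work surface, if the arm or the gripper's body presses on something with over 40 N, if the wrist force passes 120 N, or if a joint passes its speed limit or range.

### The arm

A 6-joint arm with a two-finger parallel gripper is mounted at the origin on the work surface. World frame = base frame: x ahead of the robot, y to its left, z up, the work surface at z = 0. Lengths are in mm, angles in degrees, forces in N, time in s.
With the tool pointing down it reaches from about 350 to 850 mm from the base axis. Payload 8.1 kg.
Tool frame: the origin (TCP) lies midway between the tips of the shut fingers; the grasp point (between the pads) lies 19 mm behind it (hold_point_z is the distance from the TCP to the grasp point, in mm); z points along the fingers, y is the direction in which the jaws open and shut (so a half turn about z gives the same grasp; the last joint's range is limited). The gripper opens to 85 mm and grips with 20 to 120 N. Pads are 22 mm wide; open, the fingers measure 114 mm over their backs; the gripper's body (76 mm by 85 mm) begins 54 mm behind the grasp point. The pads swing forward as they close: fully open they stand 13 mm farther back than shut.
Start: joints at [-70.038, 7.471, 85.268, -0, 87.261, -4.893], TCP at [252.213, -544.421, 231.292] pointing down, gripper open.
Joint ranges: [-169.43, 169.43], [-51.17, 129.36], [1.28, 143.12], [-76.62, 256.62], [0, 156.53], [-152.29, 152.29]. Speed limits (degrees/s): [136.94, 136.94, 159.86, 180, 180, 180].

### API

Orientations are given as [roll, pitch, yaw] about the fixed x, y, z axes, in that order (R = Rz(yaw) Ry(pitch) Rx(roll)).
In Python, from bench import sense, snapshot, camera_params, hand_in, hold_point_z gives the robot as it stands.
- The arm moves only by the tool servo_tool, never from a script. Its argument "motion" is a list of rows, each a list of 7 numbers: the finger opening in mm, from 0 to 85.4, then the shift along the tool's x, y, z in mm, then the turn, a rotation vector about the tool's x, y, z in rad. A call has 1 to 10 rows; each row shifts and turns the pose as measured when the row begins, along the tool's axes as they then stand; what a row does not reach is not made up. A row lasts 1/10 s, in which the tool goes at most 50 mm and 8.59 degrees, less where a joint would pass 70% of its speed; a pose out of reach is approached as far as the arm can. A call with a gripper value outside its range is refused whole. The fingers move at their own pace and stop on an object; "force" is the grip in N (left out, the last holds). Time passes only in rows, so rows that do not move let the fingers close. It gives the time, the measured TCP pose, the force and the opening at its end, in the units of the state.
- sense(): the state, without advancing time (a new reading comes with each control period).
- snapshot(name): name is "side" or "top" or "wrist"; returns the picture (400x640x3 uint8, blue, green, red); there is no depth.
- camera_params(name): a dict with "fx", "fy", "cx", "cy" (pixels), "R" (3x3) and "t" (3): a world point X has camera coordinates R X + t; the wrist camera has in their place "tool_from_camera" (4x4, takes a point from camera to tool coordinates, whose origin is the TCP and whose axes are the flange's). Camera axes: x right, y down, z forward; pixel columns grow to the right and rows downward; lengths in mm; the calibration is good to about 2 mm. A picture is of the moment at which its call begins: read the wrist's pose just before it. camera_params takes no time and is no camera call.
- hand_in(): hands the job in, once; it reports no verdict.
The state is a dict: "time": time; "joint_pos": joint angles; "qd": joint speeds; "joint_efforts": joint torques, N m; "tool_pos": TCP position; "tcp_rot": TCP orientation; "ft_force": force on the tool from outside, world axes, zero at the start; "wrist_torque": the same for the moment, N m; "finger_gap": finger opening in mm.
Only numpy, scipy, OpenCV 4.12 (cv2) and the standard library are available. Lean on these libraries where they do the work, as an engineer would, in place of code of your own. Each camera call takes 0.05 s, during which the arm holds its last target. There are 200 camera calls.

## Working session

There is one attempt and no reset: what is moved stays moved. The work goes in short steps, Python scripts to look and compute and a tool call to move; the robot and the scene stay as the last step left them, time stands still between calls to the robot, and variables do not carry over. Pictures are saved under pics/ and viewed, about 8 in all and at most 12, crops included, and the job is handed in when it is done.

Besides the shell and the picture viewer there is one more tool, called as name(argument=value, ...), one argument or row to a line, values as JSON. servo_tool: Moves the arm, as the interface text tells. Its arguments: {"type":"object","properties":{"motion":{"type":"array"},"force":{"type":"number"}},"required":["motion"]}

```bash
mkdir -p pics; python3 - <<'E'
from bench import *
import cv2,json,pickle
s=sense();print(s, hold_point_z)
P={n:camera_params(n) for n in("side","top","wrist")}
print(P)
for n in("top","side"): cv2.imwrite(f"pics/{n}0.png",snapshot(n))
E
```

```text
{'time': 0.0, 'joint_pos': array([-7.00391042e+01,  7.51517000e+00,  8.53297766e+01,  1.01418822e-03,
        8.72614236e+01, -4.89315238e+00]), 'qd': array([ 0.06430638, -0.05724267, -0.00201496,  0.00568725, -0.00434311,
       -0.0135973 ]), 'joint_efforts': array([ 2.73893005e-03, -5.69383013e+01, -5.00560176e+01,  2.42532060e-04,
        1.46260142e-02, -2.67733560e-05]), 'tool_pos': array([ 252.02122851, -543.89684579,  230.23902044]), 'tcp_rot': array([-1.79894104e+02, -1.00823868e-02,  2.48539895e+01]), 'ft_force': array([ 0.10578933, -0.18100357, -0.34397054]), 'wrist_torque': array([0.00186734, 0.00540175, 0.01187999]), 'finger_gap': 85.37471397115837} 18.700000000000003
{'side': {'fx': 490.08007099808583, 'fy': 490.08007099808583, 'cx': 317.5536299626843, 'cy': 203.53545699118504, 'R': array([[-0.72842603, -0.68496786,  0.01464718],
       [-0.3428254 ,  0.34589962, -0.87339808],
       [ 0.59318316, -0.64122732, -0.48678667]]), 't': array([ 438.11897971,  277.56509351, 1048.9614455 ])}, 'top': {'fx': 486.17753228601237, 'fy': 486.17753228601237, 'cx': 324.19615646580894, 'cy': 189.50740550232376, 'R': array([[-0.00913373, -0.99993076,  0.00742012],
       [-0.99840269,  0.00870553, -0.05582371],
       [ 0.05575524, -0.00791814, -0.99841307]]), 't': array([  11.26704915,  568.94360668, 1409.53205545])}, 'wrist': {'fx': 309.11169161944963, 'fy': 309.11169161944963, 'cx': 320.2181384495568, 'cy': 195.6537446014543, 'tool_from_camera': array([[ 1.44921016e-04, -9.44941609e-01, -3.27238956e-01,
         8.40795848e+01],
       [ 9.99998995e-01,  5.98357824e-04, -1.28497029e-03,
        -5.67615042e-01],
       [ 1.41002788e-03, -3.27238441e-01,  9.44940747e-01,
        -1.43770447e+02],
       [ 0.00000000e+00,  0.00000000e+00,  0.00000000e+00,
         1.00000000e+00]])}}
```

View pics/top0.png

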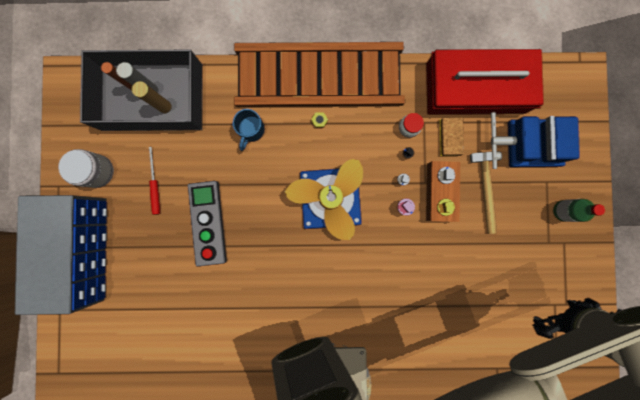

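View pics/side0.png

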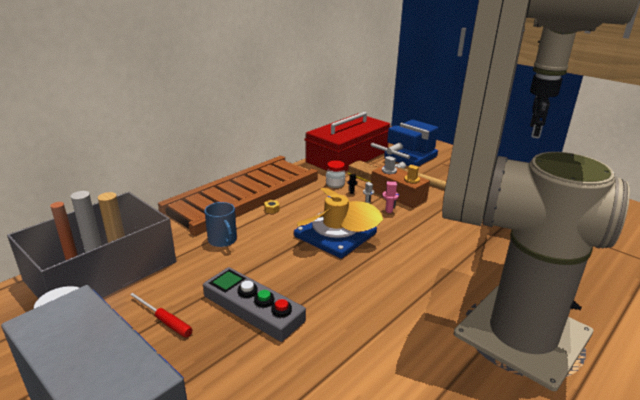

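```bash
cat > h.py <<'E'
import numpy as np, cv2
from bench import *
from scipy.spatial.transform import Rotation as Ro
def ray(n,px,z,s=None):
    """world point at height z seen at pixel px"""
    c=camera_params(n); d=np.array([(px[0]-c['cx'])/c['fx'],(px[1]-c['cy'])/c['fy'],1.])
    if n=='wrist':
        R=Ro.from_euler('xyz',s['tcp_rot'],degrees=True).as_matrix(); T=c['tool_from_camera']
        o=R@T[:3,3]+s['tool_pos']; d=R@T[:3,:3]@d
    else: o=-c['R'].T@c['t']; d=c['R'].T@d
    return o+d*(z-o[2])/d[2]
def proj(n,X,s=None):
    c=camera_params(n); X=np.asarray(X,float)
    if n=='wrist':
        R=Ro.from_euler('xyz',s['tcp_rot'],degrees=True).as_matrix(); T=c['tool_from_camera']
        p=T[:3,:3].T@(R.T@(X-s['tool_pos'])-T[:3,3])
    else: p=c['R']@X+c['t']
    return np.array([c['fx']*p[0]/p[2]+c['cx'],c['fy']*p[1]/p[2]+c['cy']])
E
python3 - <<'E'
from h import *
im=cv2.imread('pics/top0.png')
for k,p,z in [('white',(204,218),62),('green',(206,236),62),('red',(208,254),62),('bore',(331,197),114),('steel',(447,175),116),('brass',(446,208),116),('rackc',(445,191),70),('small',(404,180),40)]:
    print(k,ray('top',p,z).round(1))
cr=[cv2.resize(im[y-40:y+40,x-30:x+30],None,fx=4.4,fy=4.4,interpolation=cv2.INTER_CUBIC) for x,y in[(206,223),(331,197),(440,191)]]
cv2.imwrite('pics/c1.png',np.hstack(cr))
E
```

```text
white [488.9 346.5  62. ]
green [438.2 340.7  62. ]
red [387.7 334.8  62. ]
bore [542.9 -11.4 114. ]
steel [ 600.2 -329.3  116. ]
brass [ 510.1 -324.4  116. ]
rackc [ 558.8 -334.6   70. ]
small [ 593.2 -224.4   40. ]
```

View pics/c1.png

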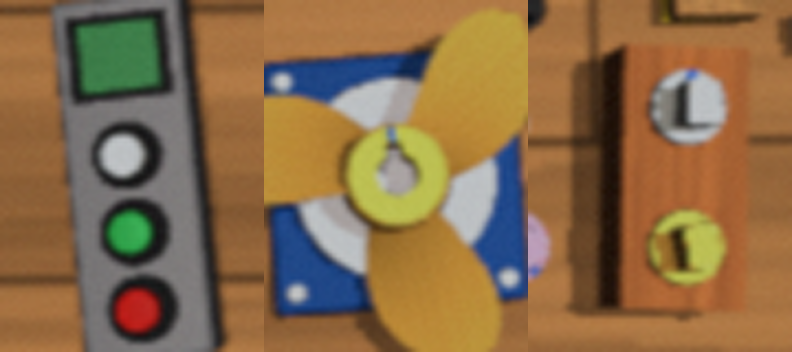

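servo_tool(
  motion=[
    [0,29,-35,0,0,0,0],
    [0,29,-35,0,0,0,0],
    [0,29,-35,0,0,0,0],
    [0,29,-35,0,0,0,0],
    [0,29,-35,0,0,0,0],
    [0,29,-35,0,0,0,0],
    [0,29,-35,0,0,0,0],
    [0,29,-35,0,0,0,0],
    [0,29,-35,0,0,0,0],
    [0,29,-35,0,0,0,0],
  ],
  force=60,
)

```text
time: 1.1
tool_pos: [367.7, -91.4, 225.1]
tcp_rot: [-179.3, 0.0, 24.3]
ft_force: [1.0, 1.0, 0.6]
finger_gap: -0.1
```

servo_tool(
  motion=[
    [0,29,-35,0,0,0,0],
    [0,29,-35,0,0,0,0],
    [0,29,-35,0,0,0,0],
    [0,29,-35,0,0,0,0],
    [0,29,-35,0,0,0,0],
    [0,29,-35,5,0,0,0],
    [0,29,-35,10,0,0,0],
    [0,29,-35,10,0,0,0],
    [0,29,-35,10,0,0,0],
    [0,15,-20,10,0,0,0],
  ],
)

```text
time: 2.1
tool_pos: [481.6, 349.9, 181.8]
tcp_rot: [-179.4, -0.2, 24.5]
ft_force: [-0.6, -0.8, 0.2]
finger_gap: -0.3
```

```bash
python3 - <<'E'
from h import *
s=sense(); im=snapshot('wrist'); cv2.imwrite('pics/w1.png',im)
print(s['tool_pos'],s['tcp_rot'])
hsv=cv2.cvtColor(im,cv2.COLOR_BGR2HSV)
M={'white':cv2.inRange(hsv,(0,0,170),(180,50,255)),'green':cv2.inRange(hsv,(45,140,70),(80,255,255)),'red':cv2.inRange(hsv,(0,180,90),(6,255,255))|cv2.inRange(hsv,(174,180,90),(180,255,255))}
for k,m in M.items():
    n,_,st,ce=cv2.connectedComponentsWithStats(m)
    for i in range(1,n):
        if st[i,4]>300: print(k,st[i],ce[i].round(1),ray('wrist',ce[i],62,s).round(1))
for k,p in [('white',(204,218.2)),('green',(205.5,235.7)),('red',(207.1,253.5))]:print(k,ray('top',p,62).round(1),proj('wrist',ray('top',p,62),s).round())
E
```

```text
[481.56697497 349.90413903 181.77150014] [-179.43675797   -0.1872542    24.45048237]
white [595 260  24  47 739] [605.1 282.3] [509.6  56.3  62. ]
green [289 214  32  28 682] [304.2 227.5] [439.5 349.5  62. ]
red [ 174    0   43   95 2511] [194.6  45.8] [545.7 488.7  62. ]
red [275 259  17  24 322] [283.3 269.7] [389.2 350.1  62. ]
white [488.3 346.5  62. ] [329. 183.]
green [439.1 342.1  62. ] [311. 231.]
red [389.2 337.4  62. ] [295. 274.]
```

View pics/w1.png

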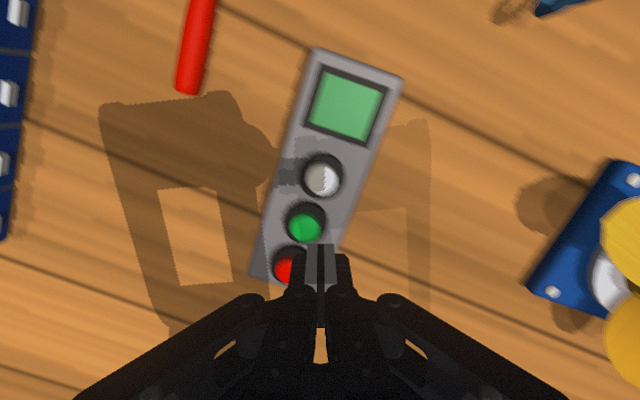

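```bash
python3 - <<'E'
from h import *
for z in(1,2): snapshot('top')
s=sense();im=snapshot('wrist'); print(s['tool_pos'],s['tcp_rot'],s['qd'].round(2))
S=cv2.imread('pics/side0.png');T=cv2.imread('pics/top0.png')
def blob(im,lo,hi,c,r=25):
    m=cv2.inRange(cv2.cvtColor(im,cv2.COLOR_BGR2HSV),lo,hi); w=np.zeros_like(m); cv2.circle(w,c,r,255,-1)
    n,_,st,ce=cv2.connectedComponentsWithStats(m&w); i=1+st[1:,4].argmax(); return st[i],ce[i]
for k,lo,hi,ps in [('white',(0,0,110),(180,70,255),((322,180),(204,218),(246,287))),('green',(45,120,60),(80,255,255),((304,227),(205,236),(264,296))),('red',(0,170,80),(6,255,255),((283,270),(207,253),(281,306)))]:
  for n,i,c,r in zip(('wrist','top','side'),(im,T,S),ps,(22,9,12)):
    st,ce=blob(i,lo,hi,c,r); print(k,n,st,ce.round(1),ray(n,ce,62,s).round(1))
E
```

```text
[480.5044337  347.6592794  180.68675848] [-1.79491992e+02  1.24290009e-02  2.44900967e+01] [-2.12 -3.    1.05 -0.64  0.8  -0.7 ]
white wrist [308 165  30  30 707] [322.6 179.8] [487.8 350.9  62. ]
white top [199 214  10   9  75] [203.3 217.9] [489.  348.4  62. ]
white side [241 276  17  15 145] [247.5 284.1] [485.7 350.2  62. ]
green wrist [291 213  29  30 683] [305.4 227.3] [439.3 346.2  62. ]
green top [200 231  11  10  89] [205.  235.5] [439.7 343.6  62. ]
green side [257 290  14  11 112] [263.6 294.8] [433.  349.5  62. ]
red wrist [276 257  16  28 306] [284.3 270.2] [388.3 346.5  62. ]
red top [202 248  11  11  88] [206.9 253.2] [390. 338.  62.]
red side [275 299  13  12 114] [281.1 304.3] [383.8 344.1  62. ]
```

servo_tool(
  motion=[
    [0,7.6,1.3,10,0,0,0],
    [0,0,0,30,0,0,0],
    [0,0,0,30,0,0,0],
    [0,0,0,25,0,0,0],
    [0,0,0,10,0,0,0],
    [0,0,0,3,0,0,0],
    [0,0,0,0,0,0,0],
  ],
)

```text
time: 3.0
tool_pos: [494.1, 344.1, 73.6]
tcp_rot: [-179.5, -0.5, 23.9]
ft_force: [-0.4, 0.0, 0.1]
finger_gap: -0.2
```

servo_tool(
  motion=[
    [0,-3,-8,2,0,0,0],
    [0,0,0,4,0,0,0],
    [0,0,0,4,0,0,0],
    [0,0,0,3,0,0,0],
  ],
)

```text
time: 3.4
tool_pos: [490.7, 352.5, 64.9]
tcp_rot: [-179.5, -1.0, 23.9]
ft_force: [0.4, -0.6, -0.6]
finger_gap: 0.2
```

servo_tool(
  motion=[
    [0,-3,1,3,0,0,0],
    [0,0,0,3,0,0,0],
    [0,0,0,2,0,0,0],
    [0,0,0,2,0,0,0],
  ],
)

```text
time: 3.8
tool_pos: [488.7, 350.8, 55.8]
tcp_rot: [-179.5, -1.1, 24.0]
ft_force: [-8.8, -4.9, 23.0]
finger_gap: 0.0
```

servo_tool(
  motion=[
    [0,0,0,-15,0,0,0],
    [0,0,0,-10,0,0,0],
    [0,-24,-8,0,0,0.018,0],
    [0,-24,-8,0,0,0,0],
    [0,0,0,0,0,0,0],
    [0,0,0,0,0,0,0],
  ],
)

```text
time: 4.4
tool_pos: [438.6, 345.8, 82.9]
tcp_rot: [-179.5, -2.3, 23.9]
ft_force: [0.8, -0.1, 0.1]
finger_gap: 0.3
```

servo_tool(
  motion=[
    [0,0,0,8,-0.009,-0.04,0],
    [0,0,0,7,0,0,0],
    [0,0,0,3,0,0,0],
    [0,0,0,0,0,0,0],
  ],
)

```text
time: 4.8
tool_pos: [441.7, 346.6, 65.2]
tcp_rot: [-180.0, -0.2, 23.9]
ft_force: [0.2, -0.4, -0.7]
finger_gap: 0.1
```

servo_tool(
  motion=[
    [0,-2.5,-1,3,0,0,0],
    [0,0,0,3,0,0,0],
    [0,0,0,2,0,0,0],
    [0,0,0,2,0,0,0],
  ],
)

```text
time: 5.2
tool_pos: [439.5, 346.7, 55.9]
tcp_rot: [-179.9, -0.3, 23.8]
ft_force: [-4.2, -3.1, 17.8]
finger_gap: 0.1
```

servo_tool(
  motion=[
    [0,0,0,-20,0,0,0],
    [0,0,0,-50,0,0,0],
    [0,0,0,-50,0,0,0],
    [0,-3,25,-40,0,0,0],
    [0,-6,45,-10,0,0,0],
    [0,-6,45,0,0,0,0],
    [0,-6,45,0,0,0,0],
    [0,-6,45,0,0,0,0],
    [0,-6,45,0,0,0,0],
    [0,-6,45,0,0,0,0],
  ],
)

```text
time: 6.2
tool_pos: [524.5, 55.7, 232.3]
tcp_rot: [179.9, -0.6, 24.5]
ft_force: [0.1, 0.1, -0.4]
finger_gap: 0.2
```

servo_tool(
  motion=[
    [0,-6,45,0,0,0,0],
    [0,-5,30,0,0,0,0],
    [0,0,0,0,0,0,0],
    [0,0,0,0,0,0,0],
  ],
)

```text
time: 6.6
tool_pos: [546.7, -26.4, 231.5]
tcp_rot: [179.8, -0.7, 24.1]
ft_force: [-0.0, -0.1, -0.4]
finger_gap: -0.1
```

```bash
python3 - <<'E'
from h import *
s=sense(); im=snapshot('wrist'); cv2.imwrite('pics/w2.png',im)
print(s['tool_pos'],s['tcp_rot'],s['qd'].round(2))
import pickle; pickle.dump(s,open('s2.pkl','wb'))
p=proj('wrist',[543,-11,114],s); print(p)
x,y=int(p[0]),int(p[1])
cv2.imwrite('pics/w2c.png',cv2.resize(im[max(0,y-80):y+80,x-100:x+100],None,fx=4,fy=4,interpolation=cv2.INTER_CUBIC)); print(x-100,max(0,y-80))
E
```

```text
[546.71598012 -26.44916494 231.48106918] [179.81492758  -0.66181157  24.0613427 ] [-1.75  0.5  -0.31 -0.51 -0.33 -0.83]
[303.19002306 187.18118554]
203 107
```

View pics/w2c.png

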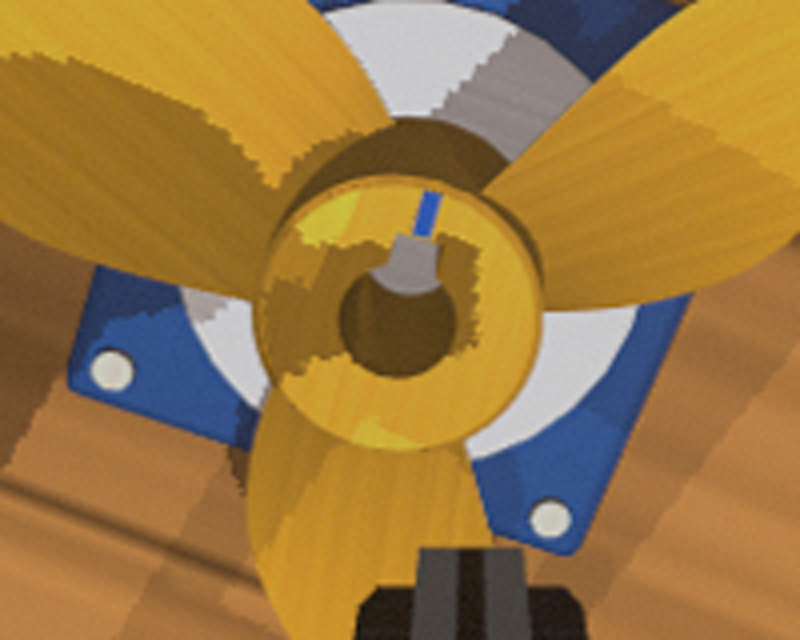

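```bash
python3 - <<'E'
from h import *
import pickle; s=pickle.load(open('s2.pkl','rb'))
f=lambda u,v: ray('wrist',(203+u/4,107+v/4),114,s)
c=f(399,314); print(c, [np.linalg.norm(f(*p)-c) for p in((254,312),(544,312),(399,174),(399,450))])
for p in((432,191),(424,236),(428,213)): d=f(*p)-c; print(np.degrees(np.arctan2(d[1],d[0])),np.linalg.norm(d))
hsv=cv2.cvtColor(cv2.imread('pics/w2.png'),cv2.COLOR_BGR2HSV); m=cv2.inRange(hsv,(100,150,80),(130,255,255)); m2=np.zeros_like(m); m2[152:168,300:318]=m[152:168,300:318]
v,u=np.nonzero(m2); d=ray('wrist',(u.mean(),v.mean()),114,s)-c; print(len(u),u.mean(),v.mean(),np.degrees(np.arctan2(d[1],d[0])),np.linalg.norm(d))
T=cv2.imread('pics/top0.png'); print(ray('top',(331.2,197),114))
E
```

```text
[544.27067007 -10.03592365 114.        ] [np.float64(32.02813219287727), np.float64(32.05839197924889), np.float64(31.11963236088685), np.float64(32.539729456022066)]
8.681177162263335 28.474568705415244
6.048757302619526 18.5223038524035
7.72334058464623 23.626786147776627
35 309.0857142857143 160.05714285714285 9.670534440046938 23.58145676627399
[542.90637686 -11.95003744 114.        ]
```

servo_tool(
  motion=[
    [20,0,0,0,0,0,0.14],
    [40,0,0,0,0,0,0.14],
    [85,0,0,0,0,0,0.14],
    [85,8,43,0,0,0,0],
    [85,8,43,0,0,0,0],
    [85,8,43,0,0,0,0],
    [85,8,43,0,0,0,0],
    [85,8,43,0,0,0,0],
    [85,8,43,0,0,0,0],
    [85,8,43,0,0,0,0],
  ],
)

```text
time: 7.65
tool_pos: [605.2, -314.6, 231.1]
tcp_rot: [-179.6, -0.8, 0.5]
ft_force: [0.7, 0.2, 1.2]
finger_gap: 85.1
```

servo_tool(
  motion=[
    [85,0,0,0,0,0,0],
    [85,0,0,0,0,0,0],
  ],
)

```text
time: 7.85
tool_pos: [605.5, -317.3, 228.8]
tcp_rot: [-179.6, -0.7, 0.4]
ft_force: [0.2, -0.3, 0.1]
finger_gap: 84.8
```

```bash
python3 - <<'E'
from h import *
s=sense(); im=snapshot('wrist'); cv2.imwrite('pics/w3.png',im)
print(s['tool_pos'],s['tcp_rot'],s['qd'].round(2))
import pickle; pickle.dump(s,open('s3.pkl','wb'))
p=proj('wrist',[600,-329,78],s); print(p)
x,y=int(p[0]),int(p[1]); x0=max(0,x-100);y0=max(0,y-75)
cv2.imwrite('pics/w3c.png',cv2.resize(im[y0:y0+150,x0:x0+200],None,fx=4,fy=4,interpolation=cv2.INTER_CUBIC)); print(x0,y0)
E
```

```text
[ 605.5112019  -317.28502724  228.84342802] [-179.61328317   -0.70880741    0.41522837] [-0.91  1.84 -1.09 -0.81 -0.49 -0.48]
[333.68112984 185.41755253]
233 110
```

View pics/w3c.png

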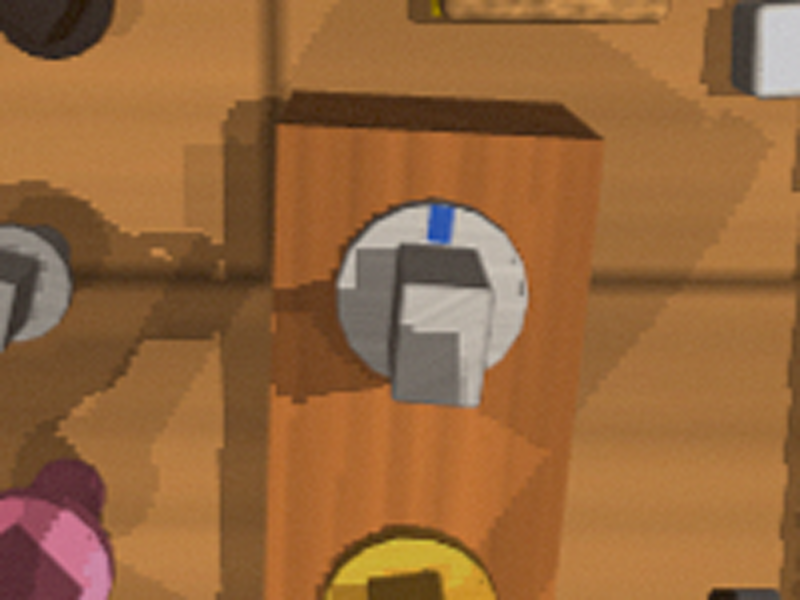

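```bash
python3 - <<'E'
from h import *
import pickle; s=pickle.load(open('s3.pkl','rb'))
f=lambda u,v,z: ray('wrist',(233+u/4,110+v/4),z,s)
c=f(432,294,78); m=f(440,222,78); d=m-c
print('collar',c,'diam',np.linalg.norm(f(337,294,78)-f(527,294,78)),np.linalg.norm(f(432,202,78)-f(432,385,78)),'key ang',np.degrees(np.arctan2(d[1],d[0])),np.linalg.norm(d))
K=[f(*p,116) for p in((402,284),(491,290),(480,407),(392,398))]
print('head',np.mean(K,0),[np.linalg.norm(K[i]-K[i-1]) for i in range(4)])
for a,b in((3,0),(2,1)): d=K[b]-K[a]; print(np.degrees(np.arctan2(d[1],d[0])))
for a,b in((0,1),(3,2)): d=K[b]-K[a]; print(np.degrees(np.arctan2(d[1],d[0]))+90)
E
```

```text
collar [ 602.05930185 -336.23408092   78.        ] diam 47.216804045218424 47.36280658896065 key ang -4.458116504631651 18.344742197055933
head [ 601.27263112 -336.1541512   116.        ] [np.float64(26.43754651632711), np.float64(19.312709214760304), np.float64(27.197651368533457), np.float64(19.781152699630677)]
-3.628771437882048
-2.6673320528924678
-3.444260033227394
-5.639582873062409
```

servo_tool(
  motion=[
    [85,-4,19,0,-0.007,-0.012,0.075],
    [85,0,0,20,0,0,0],
    [85,0,0,30,0,0,0],
    [85,0,0,30,0,0,0],
    [85,0,0,15,0,0,0],
    [85,0,0,0,0,0,0],
    [85,0,0,0,0,0,0],
  ],
)

```text
time: 8.6
tool_pos: [606.0, -324.5, 136.1]
tcp_rot: [179.9, -0.3, -3.2]
ft_force: [0.1, 0.5, 0.3]
finger_gap: 84.9
```

servo_tool(
  motion=[
    [85,-3.5,12,0,0,-0.005,0.012],
    [85,0,0,0,0,0,0],
    [85,-1,3,10,0,0,0],
    [85,0,0,15,0,0,0],
    [85,0,0,10,0,0,0],
    [85,0,0,0,0,0,0],
  ],
)

```text
time: 9.2
tool_pos: [602.7, -342.4, 104.2]
tcp_rot: [179.7, -0.4, -4.0]
ft_force: [0.1, 0.1, -0.9]
finger_gap: 85.5
```

servo_tool(
  motion=[
    [85,-0.5,-5,8,0,0,0],
    [60,0,0,8,0,0,0],
    [50,0,0,3,0,0,0],
    [45,0,0,0,0,0,0],
  ],
)

```text
time: 9.6
tool_pos: [602.1, -336.2, 81.9]
tcp_rot: [179.7, -0.3, -4.0]
ft_force: [-0.9, -0.3, -0.3]
finger_gap: 45.5
```

servo_tool(
  motion=[
    [30,0,0,-2,0,0,0],
    [18,0,0,0,0,0,0],
    [10,0,0,0,0,0,0],
    [10,0,0,0,0,0,0],
    [10,0,0,0,0,0,0],
    [10,0,0,0,0,0,0],
  ],
  force=90,
)

```text
time: 10.2
tool_pos: [602.3, -336.3, 84.6]
tcp_rot: [179.7, -0.3, -4.0]
ft_force: [1.1, -0.1, -1.1]
finger_gap: 19.1
```

servo_tool(
  motion=[
    [10,0,0,-8,0,0,0],
    [10,0,0,-15,0,0,0],
    [10,0,0,-20,0,0,0],
    [10,0,0,-20,0,0,0],
    [10,0,0,-20,0,0,0],
    [10,0,0,-20,0,0,0],
    [10,0,0,-15,0,0,0],
    [10,0,0,0,0,0,0],
  ],
)

```text
time: 11.0
tool_pos: [601.1, -335.3, 212.8]
tcp_rot: [179.7, -0.3, -4.0]
ft_force: [-0.7, -0.7, -2.8]
finger_gap: 18.9
```

servo_tool(
  motion=[
    [10,-5,-20,0,0,0,0],
    [10,-10,-40,0,0,0,0],
    [10,-10,-40,0,0,0,0],
    [10,-10,-40,0,0,0,0],
    [10,-10,-40,0,0,0,0],
    [10,-10,-40,0,0,0,0],
    [10,-10,-40,0,0,0,0],
    [10,-10,-35,0,0,0,0],
    [10,-3,-15,0,0,0,0],
    [10,0,0,0,0,0,0],
  ],
)

```text
time: 12.0
tool_pos: [538.6, -9.8, 204.0]
tcp_rot: [179.8, 0.1, -4.2]
ft_force: [-0.0, -0.3, -4.1]
finger_gap: 18.4
```

servo_tool(
  motion=[
    [10,0,0,0,0,0,-0.1],
    [10,0,0,0,0,0,-0.1],
    [10,0,0,0,0,0,0],
    [10,0,0,0,0,0,0],
  ],
)

```text
time: 12.4
tool_pos: [537.6, -10.8, 202.0]
tcp_rot: [179.8, 0.3, 7.5]
ft_force: [0.1, -0.7, -3.8]
finger_gap: 18.8
```

servo_tool(
  motion=[
    [10,6,1,5,0,0,0],
    [10,0,0,5,0,0,0],
    [10,0,0,3,0,0,-0.008],
    [10,0,0,0,0,0,0],
  ],
)

```text
time: 12.8
tool_pos: [544.0, -12.4, 186.9]
tcp_rot: [179.8, 0.4, 7.6]
ft_force: [0.0, 0.6, -4.1]
finger_gap: 19.1
```

```bash
python3 - <<'E'
from h import *
s=sense(); im=snapshot('wrist'); S=snapshot('side')
print(s['tool_pos'],s['tcp_rot'],s['ft_force'])
p=proj('wrist',[543.7,-10.8,114],s); q=proj('side',[543.7,-10.8,114]); print(p,q)
a=cv2.resize(im[60:320,200:440],None,fx=1.66,fy=1.66)
x,y=q.astype(int); b=cv2.resize(S[y-55:y+53,x-50:x+50],(400,432),interpolation=cv2.INTER_CUBIC)
cv2.imwrite('pics/w4.png',np.hstack([a[:431],b[:431]])); print(a.shape,x-50,y-55)
E
```

```text
[543.99369636 -12.4092755  186.89647552] [179.77887681   0.36121237   7.63346706] [ 0.02430386  0.55440016 -4.06453582]
[318.6067409  206.23443248] [336.49923763 199.04100924]
(432, 398, 3) 286 144
```

View pics/w4.png

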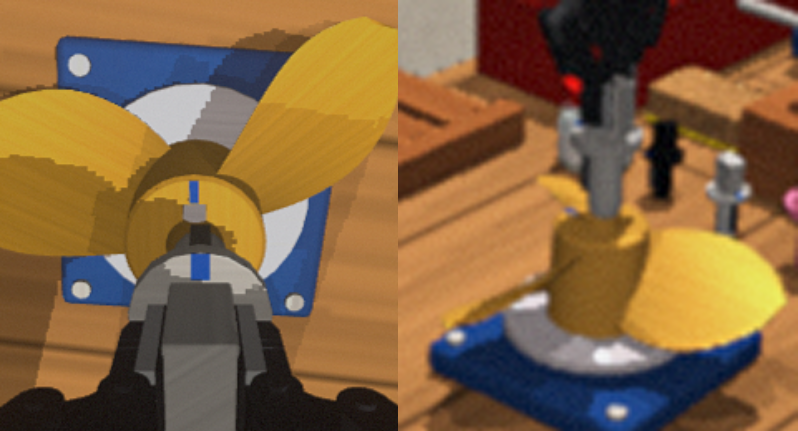

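servo_tool(
  motion=[
    [10,0,-2,0,0,0.006,-0.045],
    [10,0,0,2,0,0,0],
    [10,0,0,3,0,0,0],
    [10,0,0,3,0,0,0],
    [10,0,0,2,0,0,0],
  ],
)

```text
time: 13.4
tool_pos: [544.4, -10.5, 177.8]
tcp_rot: [179.7, -0.1, 10.1]
ft_force: [-0.3, 0.5, -4.1]
finger_gap: 18.7
```

servo_tool(
  motion=[
    [10,0,0,3,0,0,0],
    [10,0,0,3,0,0,0],
    [10,0,0,3,0,0,0],
    [10,0,0,2,0,0,0],
  ],
)

```text
time: 13.8
tool_pos: [544.3, -10.6, 165.5]
tcp_rot: [179.7, -0.1, 10.0]
ft_force: [-0.1, 0.5, -3.1]
finger_gap: 18.6
```

servo_tool(
  motion=[
    [10,0,0,2,0,0,0],
    [10,0,0,3,0,0,0],
    [10,0,0,3,0,0,0],
  ],
)

```text
time: 14.1
tool_pos: [544.4, -10.6, 156.9]
tcp_rot: [179.7, -0.1, 10.0]
ft_force: [0.0, 0.7, -3.3]
finger_gap: 19.0
```

servo_tool(
  motion=[
    [10,0,0,4,0,0,0],
    [10,0,0,4,0,0,0],
    [10,0,0,4,0,0,0],
    [10,0,0,4,0,0,0],
    [10,0,0,2,0,0,0],
    [10,0,0,0,0,0,0],
  ],
)

```text
time: 14.7
tool_pos: [543.9, -10.6, 136.4]
tcp_rot: [179.8, -0.0, 10.0]
ft_force: [0.2, -0.2, -4.0]
finger_gap: 19.2
```

servo_tool(
  motion=[
    [10,0,0,3,0,0,0],
    [10,0,0,2,0,0,0],
    [10,0,0,2,0,0,0],
    [10,0,0,2,0,0,0],
    [10,0,0,1,0,0,0],
    [10,0,0,0,0,0,0],
  ],
)

```text
time: 15.3
tool_pos: [544.5, -10.7, 127.6]
tcp_rot: [179.7, -0.1, 10.0]
ft_force: [-3.9, -0.2, 2.9]
finger_gap: 18.7
```

servo_tool(
  motion=[
    [10,0,0,2,0,0,0],
    [10,0,0,2,0,0,0],
    [10,0,0,2,0,0,0],
    [10,0,0,2,0,0,0],
  ],
)

```text
time: 15.7
tool_pos: [544.7, -10.7, 123.0]
tcp_rot: [179.7, -0.1, 10.1]
ft_force: [-7.0, 0.7, 9.9]
finger_gap: 18.7
```

servo_tool(
  motion=[
    [10,-0.5,0,2,0,0,0],
    [10,-0.3,0,2,0,0,0],
    [10,0,0,2,0,0,0],
    [10,0,0,2,0,0,0],
  ],
)

```text
time: 16.1
tool_pos: [544.7, -10.7, 120.8]
tcp_rot: [179.7, -0.3, 10.1]
ft_force: [-9.3, 0.1, 13.1]
finger_gap: 18.7
```

servo_tool(
  motion=[
    [10,0,0,2,0,0,0],
    [10,0,0,2,0,0,0],
  ],
)

```text
time: 16.3
tool_pos: [544.8, -10.7, 120.5]
tcp_rot: [179.7, -0.3, 10.1]
ft_force: [-12.9, 0.7, 19.5]
finger_gap: 18.7
```

```bash
python3 - <<'E'
from h import *
for i in range(6): S=snapshot('side')
W=snapshot('wrist'); s=sense(); print(s['tool_pos'],s['ft_force'],s['finger_gap'],s['time'])
b=cv2.resize(S[140:270,270:400],(430,430),interpolation=cv2.INTER_CUBIC); a=cv2.resize(W[100:330,225:415],(355,430))
cv2.imwrite('pics/f.png',np.hstack([a,b]))
E
```

```text
[544.73964111 -10.70426137 120.45288562] [-11.83248338   0.35514297  16.42445079] 19.133909521258122 16.65
```

View pics/f.png

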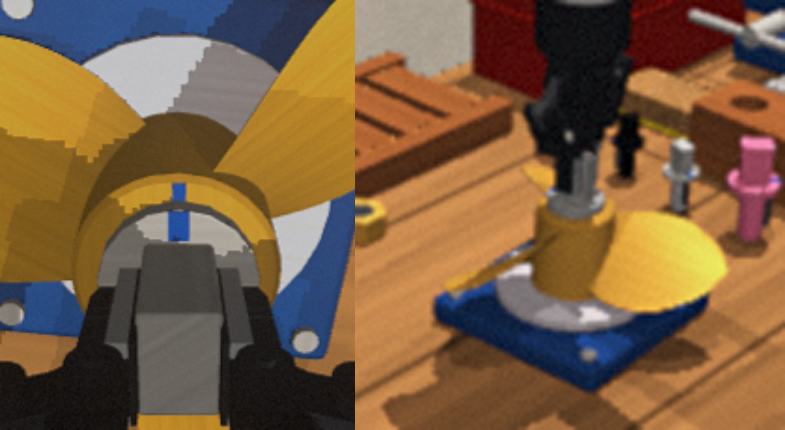

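The collar sits flat on the hub with the two blue marks in line, and the load holds steady, so I'm handing in.

```bash
python3 -c "
from bench import *
print(hand_in()); s=sense(); print(s['tool_pos'],s['ft_force'])"
```

```text
the job is handed in; nothing more can be done
None
the job is handed in; nothing more can be done
```

I handed the job in at about 16.7 s, and every check I made passed. The hand-in gives no verdict, and the arm could not be read after it, so the second that follows was not observed.

- **Buttons:** I pressed the white button and then the green one, each until the tool stopped at about 56 mm, a full 6 mm of travel. The force there was 23 N on white and 18 N on green, well over the 5 N at the bottom. I never went over the red button.
- **Arbor:** I took the blue-marked steel arbor (48 mm collar) from the rack. I set its angle by eye from the blue mark on the hub, and the key slid into the keyway with no resistance at a tool yaw of 10°.
- **Final hold:** The tool went down 8.1 mm past the height where the collar lands, and then only the force rose, so the platform is on its bottom stop. It held at about 16 N on the wrist plus the arbor's own weight, at 120.5 mm, for 0.35 s before I handed in. The last pictures show the collar flat on the hub, the blue marks in line and the arbor still gripped.

The different cameras placed the buttons and the rack arbor up to about 8 mm apart. I relied mainly on the wrist camera, and the presses and the fit bore it out. A sideways force of about 12 N remained at the end, well under the limits.

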